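# Hold the drying-crate gate open

### The job

The painted glass globe in the drying crate is ready to be taken out. Release the gate's two squeeze catches, first the one with the tall flat tabs and then the one with the short round pegs, squeezing each fully shut; then swing the gate out by its upright post, past its click stop, until it stands about square to the crate front or a little beyond, and finish while still holding it there against its spring. Do not disturb the globe or the other things on the table.

Things in the scene. Friction and masses are not known exactly. Their poses are not given: they have to be found in the camera images.
- crate: Plywood drying crate, open on top, fixed: 340 mm wide (y), walls to 112 mm; across its front a wooden top rail 52 mm deep (crate x 4 to 56), top at 130 mm. Origin on the table under the middle of its front; x points into the crate (away from the gate), y along the front to the hinge end, z up. An 8 mm floor board reaches 130 mm out in front, under the gate.
- tall_catch: Catch with two tall flat steel tabs, at the left or right place on the top rail (the two catches swap). Origin on the rail's top midway between the tabs, 130 mm above the table; axes as the crate's. Tabs stand side by side along y, each 8 mm thick, 20 mm wide, from 4 to 48 mm above the origin; outer faces 46 mm apart locked, 26 mm fully squeezed. Base plate 4 mm thick, 76 mm long (y).
- tall_tab (a joint): Inward travel of each tall tab: 0 locked, 0.010 m fully squeezed (end stop). The two tabs are geared together and slide alike, about 3 N each, no spring: they stay where squeezed to. A low arm (4 to 11 mm high) from each tab's foot runs forward over the gate and hooks before a pin on it; the hooks are clear from 0.005.
- short_catch: Catch with two short round steel pegs, in the other place on the rail. Origin on the rail's top midway between the pegs, 130 mm above the table; axes as the crate's. Pegs stand side by side along y, 14 mm in diameter, from 4 to 32 mm above the origin; outer sides 46 mm apart locked, 26 mm fully squeezed. Base plate and hooks as on the tall catch.
- short_tab (a joint): Inward travel of each short peg: 0 locked, 0.010 m fully squeezed (end stop); hooks clear from 0.005. Geared together, about 3 N each, stays where squeezed to.
- gate_panel: Wooden slatted gate in front of the crate, 298 mm wide, 14 mm thick, from 30 to 128 mm height, with handle post and four 18 mm steel pins on its top edge. Origin on the upright hinge axis at table height (crate x -7, y 158 mm). Axes as the crate's when shut, turning with the gate; the gate stretches along its own -y and swings out to the crate's -x side.
- gate_grip (a point): Middle of the top end of the gate's handle: an upright round aluminium post, 16 mm in diameter, free from 123 to 174 mm height (this point at 174), in front of the gate's middle: 158 mm from the hinge along the gate, 37 mm out from its middle plane. Swings with the gate on a circle of 162 mm radius about the hinge.
- gate (a joint): Gate angle: 0 shut, grows as it swings out (clockwise from above), 1.57 square to the crate front, end stop 1.8. A sprung ball on the floor board is the click stop (detent), met at about 0.7 and passed by about 0.95 rad (3 to 4 N extra at the post). A closing spring pulls throughout, about 2.5 N at the post when wide: it does not stay wide by itself.
- globe: Clear glass globe, 76 mm in diameter and 74 mm high, standing loose inside the crate behind the rail. Origin under its middle. Leave alone.
- paint_jar: Closed paint jar, 64 mm in diameter, 62 mm high, loose on the table to the right. Origin under its middle. Leave alone.
- gesso_bottle: White bottle, 52 mm in diameter, 150 mm high, loose on the table to the right. Origin under its middle. Leave alone.
- phone: Dark phone lying flat to the left, 155 x 76 x 9 mm. Origin under its middle. Leave alone.

How it is judged:
By the outcome, as a careful person would: the job done as asked, in the order asked, and still so for the second after the job is handed in, while the arm keeps its last pose, push and grip.
It also fails if it takes over 53 s, if anything falls off the work surface, if the arm or the gripper's body presses on something with over 40 N, if the wrist force passes 120 N, or if a joint passes its speed limit or range.

### The arm

A 6-joint arm with a two-finger parallel gripper is mounted at the origin on the work surface. World frame = base frame: x ahead of the robot, y to its left, z up, the work surface at z = 0. Lengths are in m, angles in rad, forces in N, time in s.
With the tool pointing down it reaches from about 0.4 to 0.825 m from the base axis. Payload 7 kg.
Tool frame: the origin (TCP) lies at the very end of the fingers, on their centre line; the grasp point (between the pads) lies 19 mm behind it; y points along the fingers, z is the direction in which the jaws open and shut, and the axes are right-handed (so a half turn about y gives the same grasp; the last joint's range is limited). The gripper opens to 85 mm and grips with 20 to 120 N. Pads are 22 mm wide; open, the fingers measure 114 mm over their backs; the gripper's body (76 mm by 85 mm) begins 54 mm behind the grasp point. The pads swing forward as they close: fully open they stand 13 mm farther back than shut.
Start: joints at [1.606, 0.359, 0.012, 0, -1.224, -0.288], TCP at [0.169, 0.654, 0.195] pointing down, gripper open.
Joint ranges: [-3.07, 3.07], [-1.43, 2.12], [-1.02, 1.25], [-3.03, 1.67], [-3.05, -0], [-3.03, 3.03]. Speed limits (rad/s): [2.39, 2.39, 3.01, 3.14, 3.14, 3.14].

### API

Orientations are given as a rotation vector (axis times angle).
In Python, from workcell import r gives the robot as it stands. Calls block until the motion is done:
- r.movep(position, orientation): joint-space move of the TCP to a pose.
- r.move_linear(position, feed=0.15, frame=None, until_force=None): straight line of the TCP; frame=None keeps the orientation; feed is the mean speed in m/s. With until_force (N) it stops when the force on the tool has changed by that much, and returns True; else False.
- r.goto_joints(angles): joint-space move.
- r.gripper_to(opening, squeeze=None): finger opening in m; squeeze is the grip in N (None keeps the last); returns when the fingers have stopped.
- r.pause(seconds).
- r.inverse_kinematics(position, orientation): joint angles nearest the present ones, or None.
- r.state(): the state.
- r.get_image(name): name is "scene" or "side" or "wrist"; returns a dict with "frame" (420x560x3 uint8, red, green, blue), "depth" (420x560 float32, m along the optical axis (not along the pixel's ray), 0 where there is no reading), "intrinsics" (3x3 intrinsics, pixels), "pose" (4x4, takes a point from camera to world coordinates). Camera axes: x right, y up, looking along -z (the intrinsics and any distortion apply to the point x, -y, -z); pixel columns grow to the right and rows downward; lengths in m; the calibration is good to about 2 mm. A picture is of the moment at which its call begins.
A pose or a line that the arm cannot do raises r.PlanningError and nothing moves.
- r.sign_off(): hands the job in, once; it reports no verdict.
The state is a dict: "t": time; "joint_pos": joint angles; "dq": joint speeds; "tau": joint torques, N m; "tool_pos": TCP position; "tool_rot": TCP orientation; "contact_force": force on the tool from outside, world axes, zero at the start; "wrist_torque": the same for the moment, N m; "gripper_width": finger opening in m.
Only numpy, scipy, OpenCV 4.12 (cv2) and the standard library are available. Lean on these libraries where they do the work, as an engineer would, in place of code of your own. Each camera call takes 0.05 s, during which the arm holds its last target.

## Working session

There is one attempt and no reset: what is moved stays moved. The work goes in short steps, each a Python script; the robot and the scene stay as the last script left them, time stands still between calls to the robot, and variables do not carry over. Pictures are saved under pics/ and viewed, and the job is handed in when it is done.

```bash
ls; mkdir -p pics
cat > h.py <<'E'
from workcell import r
import numpy as np, cv2, pickle
def snap(n,tag):
    d=r.get_image(n); cv2.imwrite(f'pics/{tag}.png',d['frame'][:,:,::-1]); pickle.dump({k:np.array(d[k]) for k in ('frame','depth','intrinsics','pose')},open(f'pics/{tag}.pkl','wb')); return d
def load(tag): return pickle.load(open(f'pics/{tag}.pkl','rb'))
def pt(d,u,v,w=0):
    K=d['intrinsics']; z=d['depth'][v-w:v+w+1,u-w:u+w+1]; z=np.median(z[z>0]) if (z>0).any() else 0
    return (d['pose']@np.array([(u-K[0,2])/K[0,0]*z,-(v-K[1,2])/K[1,1]*z,-z,1]))[:3]
def onplane(d,u,v,h):
    K=d['intrinsics'];R=d['pose'][:3,:3];o=d['pose'][:3,3]
    q=R@np.array([(u-K[0,2])/K[0,0],-(v-K[1,2])/K[1,1],-1]); return o+q*(h-o[2])/q[2]
E
python3 - <<'E'
from h import *
np.set_printoptions(precision=3,suppress=True)
for n in ('scene','side','wrist'):
    d=snap(n,n+'0'); print(n,d['intrinsics'].tolist(),d['pose'])
    cv2.imwrite(f'pics/{n}0b.png',cv2.resize(d['frame'][:,:,::-1],(800,600),interpolation=cv2.INTER_CUBIC))
print(r.state())
E
```

```text
pics
scene [[504.12591362201545, 0.0, 275.75192336838177], [0.0, 504.12591362201545, 213.03630507025716], [0.0, 0.0, 1.0]] [[ 0.838 -0.284  0.466  1.289]
 [ 0.545  0.45  -0.707 -1.052]
 [-0.009  0.846  0.532  0.958]
 [ 0.     0.     0.     1.   ]]
side [[394.12284019061826, 0.0, 280.60634890649806], [0.0, 394.12284019061826, 206.7176196070385], [0.0, 0.0, 1.0]] [[ 0.754  0.394 -0.526 -0.011]
 [-0.657  0.471 -0.589 -0.666]
 [ 0.015  0.789  0.614  0.848]
 [ 0.     0.     0.     1.   ]]
wrist [[348.5227588735577, 0.0, 282.5153626365012], [0.0, 348.5227588735577, 212.52276680586422], [0.0, 0.0, 1.0]] [[-0.249  0.929  0.274  0.24 ]
 [-0.968 -0.24  -0.069  0.636]
 [ 0.002 -0.282  0.959  0.373]
 [ 0.     0.     0.     1.   ]]
{'t': 0.15, 'joint_pos': array([ 1.606,  0.359,  0.011, -0.   , -1.224, -0.288]), 'dq': array([-0.   , -0.002,  0.003,  0.002, -0.   , -0.   ]), 'tau': array([ -0.003, -58.387,  29.365,   6.941,  -0.004,  -0.   ]), 'tool_pos': array([0.169, 0.653, 0.194]), 'tool_rot': array([-0.265, -2.085,  2.088]), 'contact_force': array([ 0.373,  0.274, -0.086]), 'wrist_torque': array([-0.011,  0.042, -0.024]), 'gripper_width': 0.08560407883002329}
```

View pics/scene0b.png

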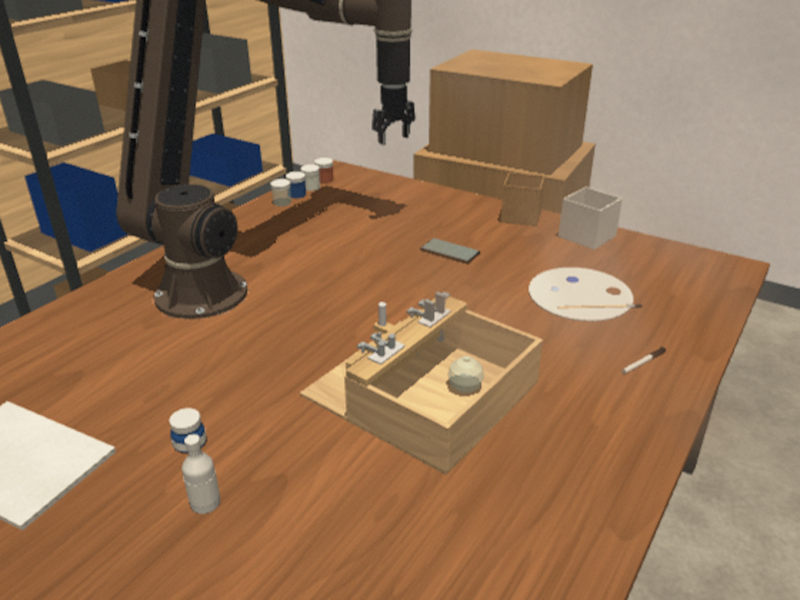

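View pics/side0b.png

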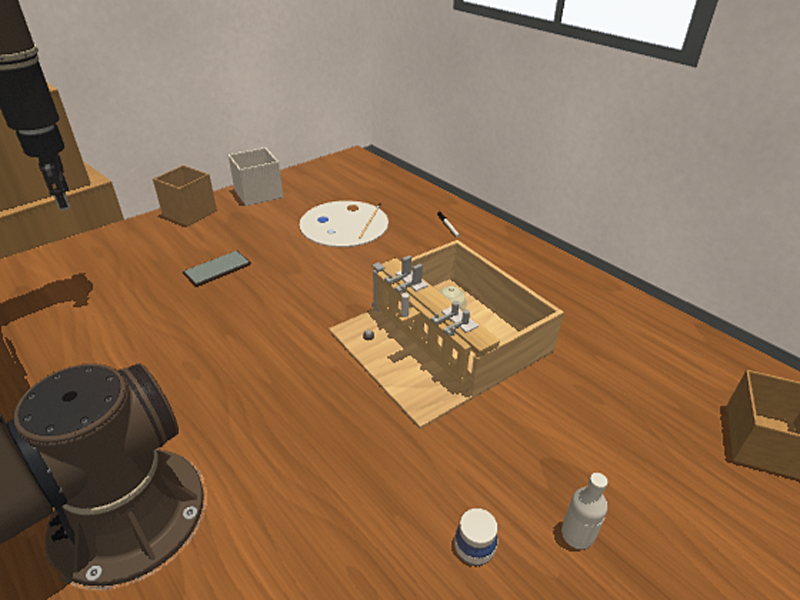

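View pics/wrist0b.png

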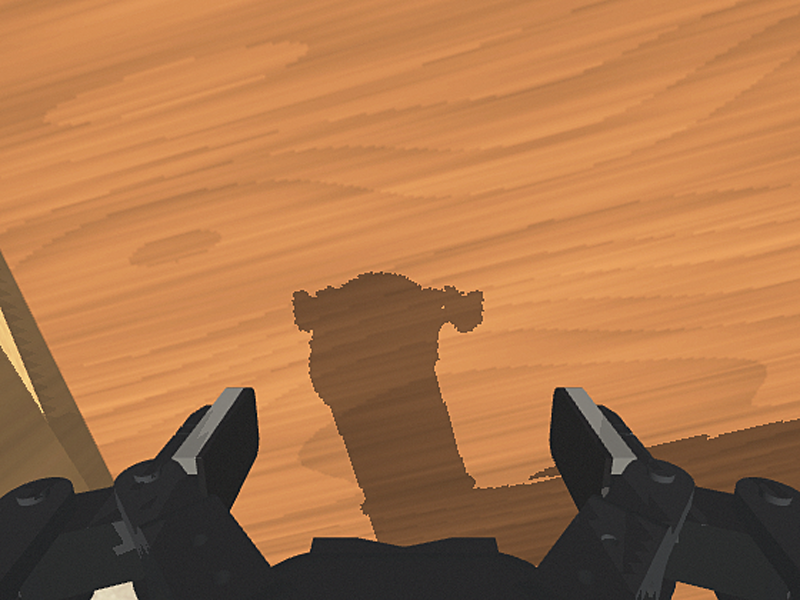

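The scene and side views show the crate ahead of the robot. The tall tabs are at the left (hinge) end, the pegs at the right end, and the post stands before the gate's middle. I'll enlarge both views.

Run:
```python
from h import *
a=load('side0')['frame'][:,:,::-1]; cv2.imwrite('pics/sidec.png',cv2.resize(a[155:305,220:405],None,fx=4,fy=4,interpolation=cv2.INTER_CUBIC))
a=load('scene0')['frame'][:,:,::-1]; cv2.imwrite('pics/scenec.png',cv2.resize(a[195:335,205:390],None,fx=4,fy=4,interpolation=cv2.INTER_CUBIC))
```

```text
(no output)
```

View pics/sidec.png

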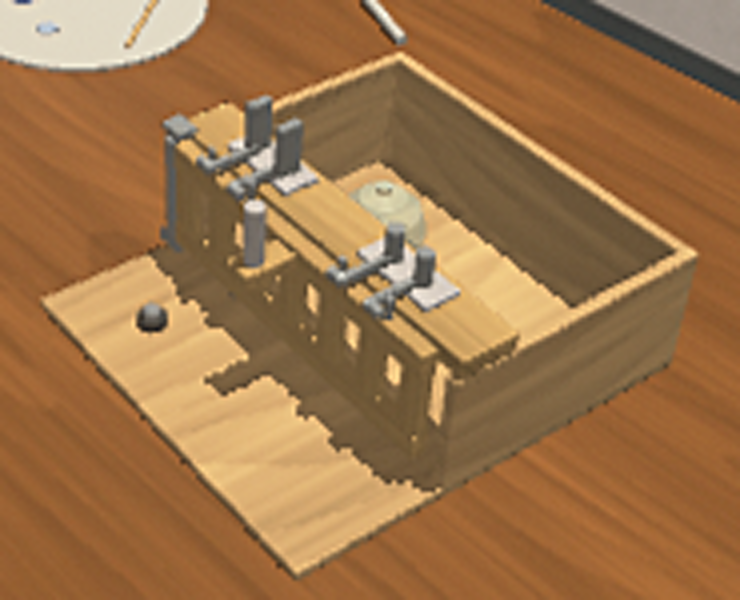

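View pics/scenec.png

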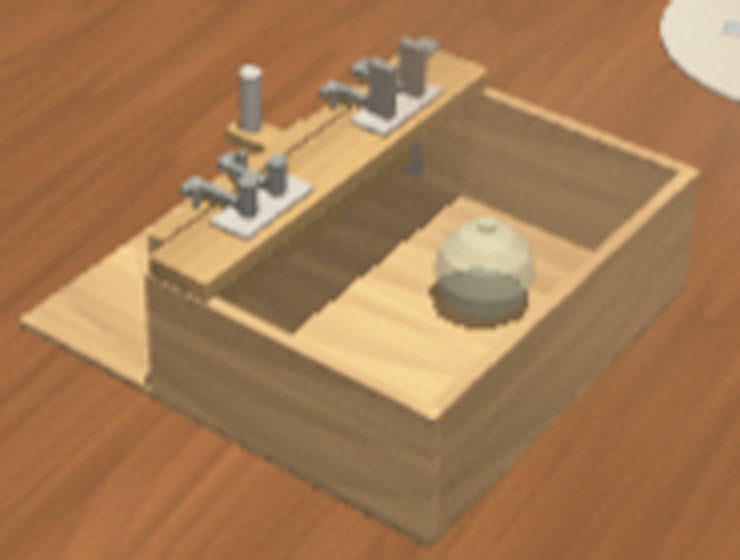

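Run:
```python
from h import *
np.set_printoptions(precision=4,suppress=True)
s=load('side0');c=load('scene0')
S=lambda x,y,h:onplane(s,220+x/4,155+y/4,h)[:2]
C=lambda x,y,h:onplane(c,205+x/4,195+y/4,h)[:2]
t=[('tabs',S(258,101,.178),S(289,124,.178),C(413,42,.178),C(381,63,.178)),
('pegs',S(395,228,.162),S(425,253,.162),C(277,160,.162),C(247,178,.162)),
('post',S(256,204,.174),C(251,71,.174)),
('backL',S(399,55,.112),C(697,174,.112)),('backR',S(694,253,.112),C(434,415,.112)),
('floorL',S(42,300,.008)),('floorR',S(298,573,.008),),('floorR',C(22,319,.008),),('railnearR',C(155,270,.130)),('railbackL',C(485,70,.130))]
for x in t: print(x[0],*x[1:])
```

```text
tabs [0.6588 0.0684] [0.6563 0.0308] [0.6665 0.0698] [0.6615 0.0317]
pegs [ 0.6435 -0.0939] [ 0.6396 -0.1265] [ 0.6526 -0.0939] [ 0.6471 -0.123 ]
post [ 0.5766 -0.0224] [ 0.5836 -0.0229]
backL [0.8666 0.1156] [0.8804 0.1147]
backR [ 0.8396 -0.2153] [ 0.8467 -0.2138]
floorL [0.5056 0.1521]
floorR [ 0.4757 -0.1842]
floorR [ 0.483 -0.183]
railnearR [ 0.6288 -0.2068]
railbackL [0.6958 0.1324]
```

```bash
cat >> h.py <<'E'
from scipy.spatial.transform import Rotation as Ro
np.set_printoptions(precision=4,suppress=True)
PSI=-0.092; O=np.array([.6234,-.0268])
def cw(x,y,psi=None,o=None):
    p=PSI if psi is None else psi; o=O if o is None else o
    return np.array([np.cos(p)*x-np.sin(p)*y, np.sin(p)*x+np.cos(p)*y])+o
def rot(s=1,yaw=None):   # tool y down, tool z = s * crate y axis turned
    p=PSI if yaw is None else yaw
    z=s*np.array([-np.sin(p),np.cos(p),0]); y=np.array([0,0,-1.]); x=np.cross(y,z)
    return Ro.from_matrix(np.c_[x,y,z]).as_rotvec()
def gp(th,d=0,rad=0):
    "post position in crate at gate angle"
    a=np.array([-.037,-.158]); c,s=np.cos(-th),np.sin(-th)
    v=np.array([c*a[0]-s*a[1],s*a[0]+c*a[1]]); return cw(*(np.array([-.007,.158])+v))
E
python3 - <<'E'
from h import *
print(Ro.from_rotvec(r.state()['tool_rot']).as_matrix())
for s in (1,-1):
    print(s,r.inverse_kinematics(np.r_[cw(.03,.08),.146],rot(s)),r.inverse_kinematics(np.r_[cw(.03,-.08),.144],rot(s)))
    for th in (0,.8,1.2,1.65): print(th,gp(th),r.inverse_kinematics(np.r_[gp(th),.137],rot(s,PSI-th)))
E
```

```text
[[-0.9682 -0.0002 -0.2502]
 [ 0.2502 -0.0013 -0.9682]
 [-0.0001 -1.      0.0013]]
1 [ 0.3694  0.3705 -0.0851 -0.     -1.1152 -2.0322] [ 0.1296  0.3604 -0.1053 -0.     -1.1052 -1.7924]
0 [ 0.5796 -0.0228] [ 0.2978  0.2485 -0.2839 -0.     -1.0384 -1.9606]
0.8 [0.4847 0.0608] [ 0.5282  0.099  -0.4728 -0.     -0.999  -2.991 ]
1.2 [0.4689 0.1233] [ 0.6638  0.0926 -0.4801  0.     -0.9981  2.7566]
1.65 [0.4816 0.1946] [ 0.7622  0.1507 -0.4111  0.     -1.009   2.2082]
-1 [ 0.3694  0.3705 -0.0851  0.     -1.1152  1.1094] [ 0.1296  0.3604 -0.1053  0.     -1.1052  1.3492]
0 [ 0.5796 -0.0228] [ 0.2978  0.2485 -0.2839  0.     -1.0384  1.181 ]
0.8 [0.4847 0.0608] [ 0.5282  0.099  -0.4728 -0.     -0.999   0.1506]
1.2 [0.4689 0.1233] [ 0.6638  0.0926 -0.4801  0.     -0.9981 -0.385 ]
1.65 [0.4816 0.1946] [ 0.7622  0.1507 -0.4111  0.     -1.009  -0.9334]
```

Run:
```python
from h import *
r.movep(np.r_[cw(.03,.08),.30],rot(-1))
d=snap('wrist','w1'); cv2.imwrite('pics/w1b.png',cv2.resize(d['frame'][:,:,::-1],(800,600),interpolation=cv2.INTER_CUBIC)); print(r.state()['t'],r.state()['tool_pos'],d['pose'])
```

```text
2.9667 [0.6605 0.0509 0.2998] [[-0.0901  0.9553  0.2815  0.7341]
 [-0.9959 -0.0865 -0.0252  0.0455]
 [ 0.0003 -0.2826  0.9592  0.4785]
 [ 0.      0.      0.      1.    ]]
```

View pics/w1b.png

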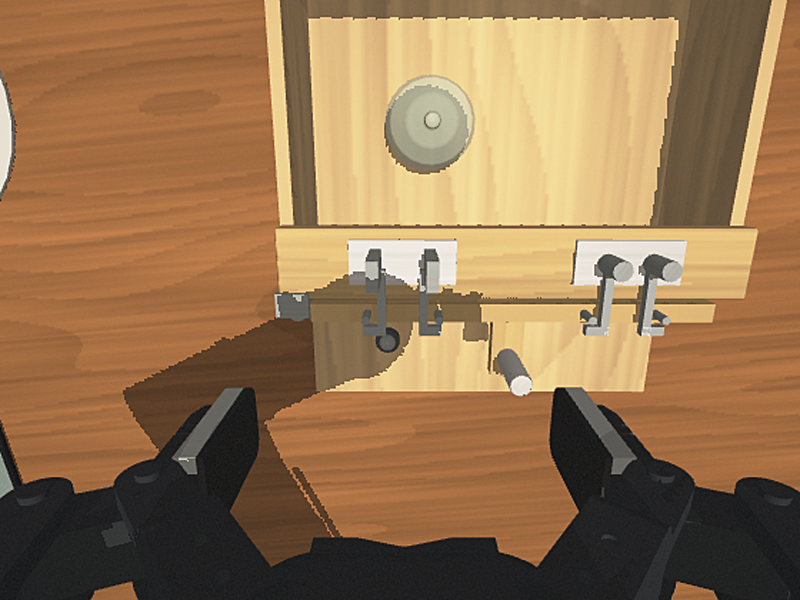

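Run:
```python
from h import *
a=load('w1')['frame'][:,:,::-1]
cv2.imwrite('pics/w1c.png',cv2.resize(a[155:280,185:345],None,fx=4.5,fy=4.5,interpolation=cv2.INTER_CUBIC))
cv2.imwrite('pics/w1d.png',cv2.resize(a[155:280,340:500],None,fx=4.5,fy=4.5,interpolation=cv2.INTER_CUBIC))
```

```text
(no output)
```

View pics/w1c.png

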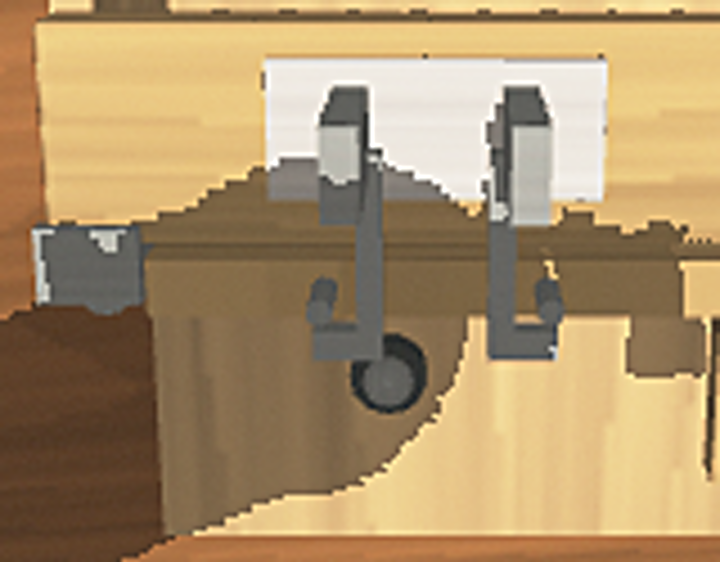

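View pics/w1d.png

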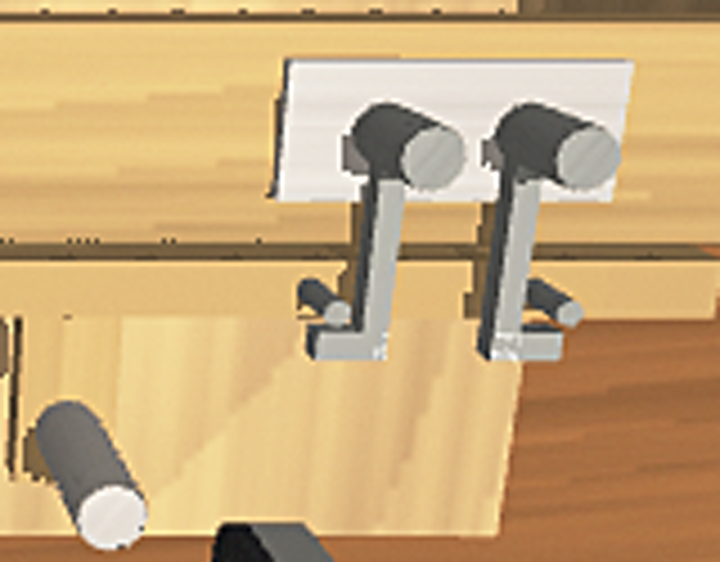

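Run:
```python
from h import *
d=load('w1')
f=lambda o,x,y,h:onplane(d,o+(x+.5)/4.5-.5,155+(y+.5)/4.5-.5,h)[:2]
T=[f(185,339,173,.178),f(185,531,174,.178)];P=[f(340,434,158,.162),f(340,588,157,.162)];Q=f(340,112,517,.174)
print(T,P,Q)
b=[f(185,265,57,.134),f(185,606,57,.134),f(185,606,200,.134)]; print('plate',b)
b2=[f(340,287,60,.134),f(340,633,60,.134),f(340,612,200,.134)]; print('plate',b2)
t=(T[0]+T[1])/2;p=(P[0]+P[1])/2; v=t-p
print(t,p,np.linalg.norm(v),np.arctan2(-v[0],v[1]),np.linalg.norm(T[0]-T[1]),np.linalg.norm(P[0]-P[1]))
print('model',cw(.03,.08),cw(.03,-.08),gp(0))
```

```text
[array([0.6656, 0.0716]), array([0.662 , 0.0341])] [array([ 0.6504, -0.0902]), array([ 0.6477, -0.1219])] [ 0.5811 -0.0195]
plate [array([0.6832, 0.0889]), array([0.6764, 0.014 ]), array([0.6439, 0.016 ])]
plate [array([ 0.6682, -0.0692]), array([ 0.6613, -0.1452]), array([ 0.6296, -0.1427])]
[0.6638 0.0529] [ 0.6491 -0.106 ] 0.15958748933688074 -0.09268942488177377 0.03772819402245391 0.03176018788063605
model [0.6606 0.0501] [ 0.6459 -0.1092] [ 0.5796 -0.0228]
```

```bash
sed -i 's/O=np.array(\[.6234,-.0268\])/O=np.array([.6250,-.0252])/' h.py
python3 - <<'E'
from h import *
r.gripper_to(.07,20)
print(r.move_linear(np.r_[cw(.03,.08),.20],feed=.15))
print(r.move_linear(np.r_[cw(.03,.08),.147],feed=.06,until_force=8),r.state()['tool_pos'],r.state()['contact_force'],r.state()['t'])
r.gripper_to(.018,30)
s=r.state();print(s['gripper_width'],s['contact_force'],s['t'])
d=snap('wrist','w2');e=snap('side','s2')
a=cv2.resize(e['frame'][155:305,220:405,::-1],(400,324),interpolation=cv2.INTER_CUBIC)
b=cv2.resize(d['frame'][:,:,::-1],(400,300))
cv2.imwrite('pics/c2.png',np.hstack([b,a[:300]]))
E
```

```text
False
False [0.6626 0.0518 0.1475] [0.0167 0.7327 0.2745] 5.125
0.01805800730770226 [ 0.0548  0.2797 -0.3149] 5.6667
```

View pics/c2.png

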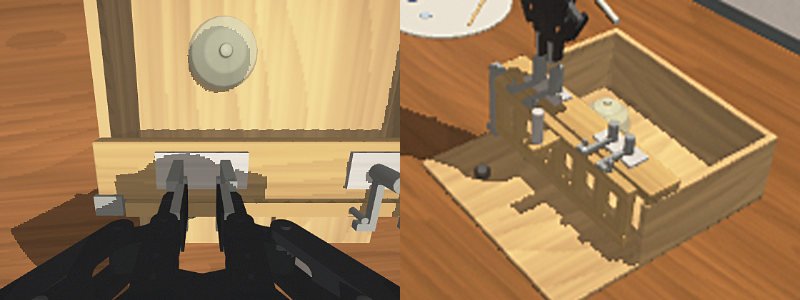

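Run:
```python
from h import *
cv2.imwrite('pics/c2b.png',cv2.resize(load('w2')['frame'][170:350,80:290,::-1],None,fx=3.3,fy=3.3,interpolation=cv2.INTER_CUBIC))
cv2.imwrite('pics/c2c.png',cv2.resize(load('s2')['frame'][145:225,250:340,::-1],None,fx=7,fy=7,interpolation=cv2.INTER_CUBIC))
```

```text
(no output)
```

View pics/c2b.png

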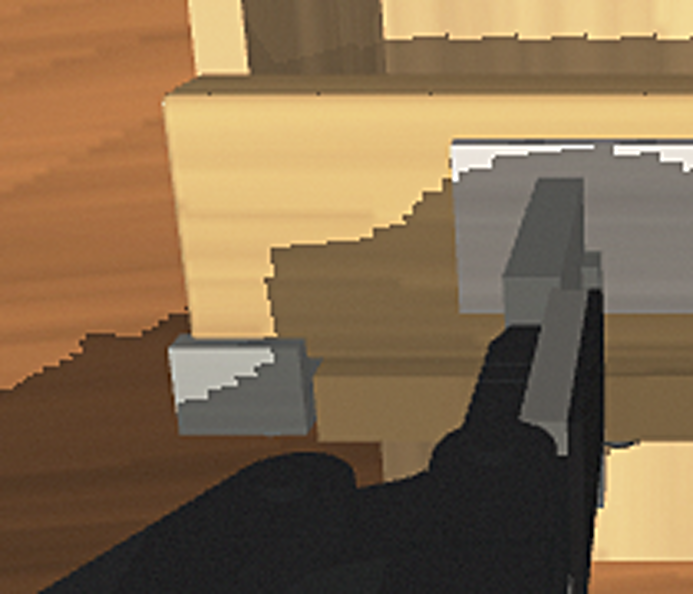

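View pics/c2c.png

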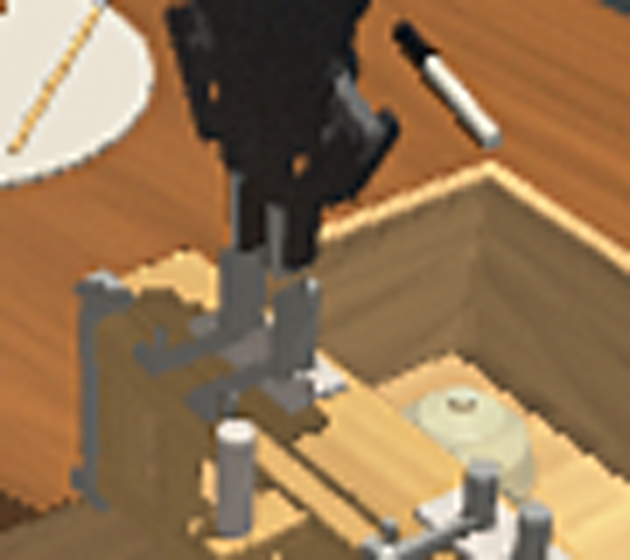

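Run:
```python
from h import *
d=load('w2')
F=lambda x,y:(int(round(80+x/3.3)),int(round(170+y/3.3)))
for n,x,y in [('tabtopL',528,298),('tabfaceL',545,230),('finger tip',505,345),('finger mid',490,400),('pad',545,400),('padlow',555,440),('plate',480,240),('rail',300,200),('inner tip dark',596,300),('inner grey',590,270)]:
    u,v=F(x,y); print(n,u,v,pt(d,u,v))
e=load('s2')
G=lambda x,y:(int(round(250+x/7)),int(round(145+y/7)))
for n,x,y in [('tabL face',240,300),('tabR',295,330),('above tabL',240,220),('above tabR',272,230),('blackR',300,250),('blackmid',255,200)]:
    u,v=G(x,y); print(n,u,v,pt(e,u,v))
```

```text
tabtopL 240 260 [0.6715 0.0717 0.1778]
tabfaceL 245 240 [0.6745 0.0709 0.16  ]
finger tip 233 275 [0.6733 0.0722 0.1965]
finger mid 228 291 [0.6734 0.0722 0.2098]
pad 245 291 [0.6761 0.0649 0.2158]
padlow 248 303 [0.6737 0.0637 0.22  ]
plate 225 243 [0.6641 0.0867 0.1342]
rail 171 231 [0.673  0.1185 0.13  ]
inner tip dark 261 261 [0.6763 0.0606 0.1917]
inner grey 259 252 [0.6592 0.0667 0.1405]
tabL face 284 188 [0.657  0.0678 0.1504]
tabR 292 192 [0.6535 0.0279 0.1589]
above tabL 284 176 [0.651  0.0625 0.1997]
above tabR 289 178 [0.6484 0.0376 0.2064]
blackR 293 181 [0.658  0.0302 0.1955]
blackmid 286 174 [0.6577 0.0612 0.2047]
```

Run:
```python
from h import *
s=r.state(); print(s['t'],s['tool_pos'],s['tool_rot'],s['gripper_width'],s['joint_pos'],s['contact_force'])
print(load('w2')['pose'][:3,3])
d=load('scene0'); 
a=d['frame'][60:110,240:300,::-1]; cv2.imwrite('pics/tip.png',cv2.resize(a,None,fx=8,fy=8))
# all points near gripper in scene0
def cloud(d,box):
    K=d['intrinsics'];u,v=np.meshgrid(np.arange(box[0],box[1]),np.arange(box[2],box[3]));z=d['depth'][v,u]
    P=np.stack([(u-K[0,2])/K[0,0]*z,-(v-K[1,2])/K[1,1]*z,-z,np.ones_like(z)],-1)@d['pose'].T
    return P[z>0][:,:3]
P=cloud(d,(240,310,50,115)); m=(abs(P[:,0]-.169)<.1)&(abs(P[:,1]-.654)<.1)&(P[:,2]>.05); print('start lowest gripper pts',np.sort(P[m][:,2])[:15])
Q=cloud(load('w1'),(0,560,200,420)); m=(Q[:,2]>.25)
print('w1 lowest', np.sort(Q[m][:,2])[:10])
d=load('s2'); P=cloud(d,(265,305,140,190)); m=(P[:,2]>.18); print(P[m][np.argsort(P[m][:,2])[:12]])
```

```text
5.7667 [0.6622 0.0517 0.147 ] [-0.1002 -2.1743  2.1743] 0.017836304612057985 [ 0.3708  0.3724 -0.0797  0.     -1.1187  1.1079] [ 0.6352 -0.2205  0.4962]
[0.7358 0.0462 0.3257]
start lowest gripper pts [0.2389 0.2395 0.2411 0.2415 0.2425 0.2426 0.2436 0.2437 0.2449 0.2452
 0.2467 0.2473 0.2481 0.2482 0.2483]
w1 lowest [0.3489 0.349  0.349  0.3491 0.3491 0.3491 0.3491 0.3491 0.3492 0.3492]
[[0.6605 0.0634 0.1808]
 [0.6515 0.0401 0.1824]
 [0.6537 0.0381 0.1825]
 [0.6615 0.0378 0.1828]
 [0.6638 0.0628 0.1833]
 [0.6506 0.0435 0.1846]
 [0.6539 0.0384 0.1859]
 [0.653  0.0598 0.1859]
 [0.6583 0.0612 0.1865]
 [0.6499 0.0608 0.1867]
 [0.6494 0.0379 0.1881]
 [0.6632 0.0312 0.1892]]
```

The fingers shut above the tabs without touching them. Depth shows the real finger ends about 33 mm above the reported TCP, so I'll lift and measure that offset properly.

Run:
```python
from h import *
r.move_linear(np.r_[cw(.03,.08),.24],feed=.2)
r.gripper_to(.03)
print(r.state()['tool_pos'],r.state()['gripper_width'])
d=snap('side','s3');c=snap('scene','c3');w=snap('wrist','w3')
def cloud(d,box):
    K=d['intrinsics'];u,v=np.meshgrid(np.arange(box[0],box[1]),np.arange(box[2],box[3]));z=d['depth'][v,u]
    P=np.stack([(u-K[0,2])/K[0,0]*z,-(v-K[1,2])/K[1,1]*z,-z,np.ones_like(z)],-1)@d['pose'].T
    return P[z>0][:,:3]
for x in (d,c,w):
    P=cloud(x,(0,560,0,420)); m=(abs(P[:,0]-.6626)<.06)&(abs(P[:,1]-.0518)<.06)&(P[:,2]>.2); P=P[m]
    Q=P[np.argsort(P[:,2])]; print(Q[:60:5]); L=Q[Q[:,2]<Q[0,2]+.02]; print('x',L[:,0].min(),L[:,0].max(),'y',L[:,1].min(),L[:,1].max())
cv2.imwrite('pics/c3.png',np.hstack([cv2.resize(d['frame'][110:220,240:350,::-1],(400,400),interpolation=cv2.INTER_CUBIC),cv2.resize(c['frame'][130:240,250:360,::-1],(400,400),interpolation=cv2.INTER_CUBIC)]))
print(r.state()['t'])
```

```text
[0.6619 0.0516 0.239 ] 0.02973063051685645
[[0.6697 0.0685 0.2752]
 [0.6629 0.0697 0.2772]
 [0.6521 0.0748 0.2789]
 [0.6675 0.0663 0.2803]
 [0.6482 0.0364 0.2812]
 [0.658  0.0263 0.2821]
 [0.6646 0.0253 0.2834]
 [0.6528 0.0249 0.2847]
 [0.6594 0.0239 0.2859]
 [0.6672 0.0662 0.287 ]
 [0.6548 0.0232 0.2879]
 [0.6601 0.0249 0.2884]]
x 0.6443561217475219 0.6743146730361823 y 0.02323393938916829 0.07584551866069988
[[0.6505 0.0345 0.2723]
 [0.672  0.0711 0.2747]
 [0.6647 0.0271 0.2767]
 [0.6687 0.0313 0.2791]
 [0.6773 0.0671 0.2813]
 [0.6689 0.0253 0.2819]
 [0.6713 0.0603 0.2826]
 [0.6618 0.0654 0.2841]
 [0.6669 0.0231 0.2855]
 [0.6757 0.0696 0.2861]
 [0.669  0.0642 0.2867]
 [0.6647 0.0659 0.2879]]
x 0.6504875326264054 0.6773045590802292 y 0.019850448588935476 0.07108488039227767
[[0.6642 0.0375 0.2753]
 [0.6616 0.0378 0.2761]
 [0.6659 0.0676 0.2762]
 [0.663  0.0378 0.2768]
 [0.6619 0.068  0.277 ]
 [0.6674 0.0673 0.2772]
 [0.6566 0.0686 0.2775]
 [0.6614 0.068  0.2779]
 [0.658  0.0684 0.2781]
 [0.6566 0.0685 0.2783]
 [0.6549 0.0384 0.2784]
 [0.658  0.0382 0.2786]]
x 0.6517217539240757 0.6772935907917227 y 0.02343791818539985 0.08054737123502873
6.8083
```

View pics/c3.png

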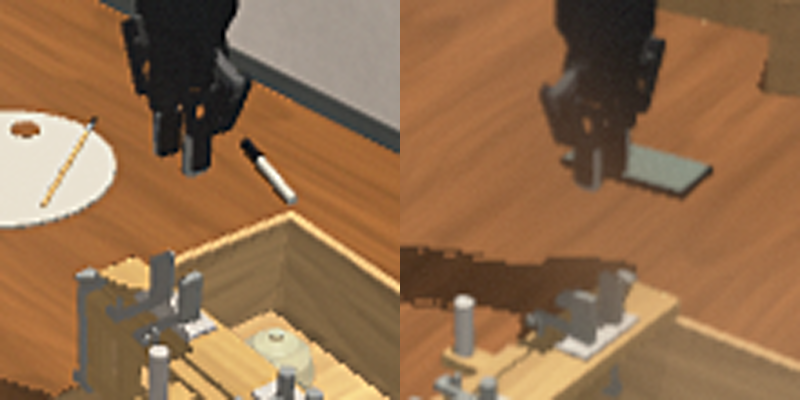

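Run:
```python
from h import *
r.gripper_to(.07,20)
print(r.move_linear(np.r_[cw(.03,.08),.16],feed=.15))
print(r.move_linear(np.r_[cw(.03,.08),.114],feed=.06,until_force=8),r.state()['tool_pos'],r.state()['contact_force'],r.state()['t'])
r.gripper_to(.018,30); r.pause(.2)
s=r.state();print(s['gripper_width'],s['contact_force'],s['t'],s['tool_pos'])
d=snap('wrist','w4');e=snap('side','s4')
cv2.imwrite('pics/c4.png',np.hstack([cv2.resize(d['frame'][130:330,120:320,::-1],(400,400)),cv2.resize(e['frame'][145:225,250:330,::-1],(400,400),interpolation=cv2.INTER_CUBIC)]))
```

```text
False
False [0.6625 0.0518 0.1143] [-0.3452 -0.154   0.0746] 8.875
0.02376212501813053 [-2.3755  0.9333  7.7438] 9.5583 [0.6631 0.0519 0.1158]
```

View pics/c4.png

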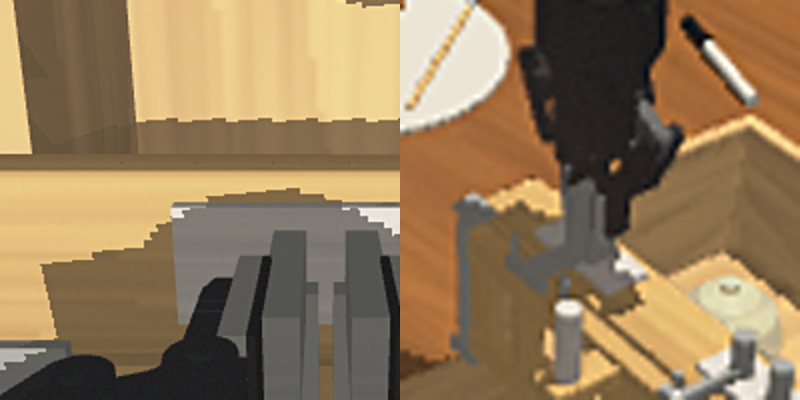

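Run:
```python
from h import *
r.gripper_to(.07,20)
r.move_linear(np.r_[cw(.03,.08),.18],feed=.2)
r.movep(np.r_[cw(.03,-.08),.18],rot(-1))
d=snap('wrist','w5')
print(r.move_linear(np.r_[cw(.03,-.08),.111],feed=.06,until_force=8),r.state()['tool_pos'],r.state()['contact_force'],r.state()['t'])
r.gripper_to(.018,30); r.pause(.2)
s=r.state();print(s['gripper_width'],s['contact_force'],s['t'],s['tool_pos'])
e=snap('side','s5')
cv2.imwrite('pics/c5.png',np.hstack([cv2.resize(d['frame'][:,:,::-1],(533,400)),cv2.resize(e['frame'][150:250,250:315,::-1],(260,400),interpolation=cv2.INTER_CUBIC)]))
```

```text
False [ 0.6478 -0.1077  0.1115] [ 0.1397 -0.3639  0.0595] 12.6833
0.02300560748133473 [-1.5308  2.2537  6.5678] 13.375 [ 0.6483 -0.1075  0.1126]
```

View pics/c5.png

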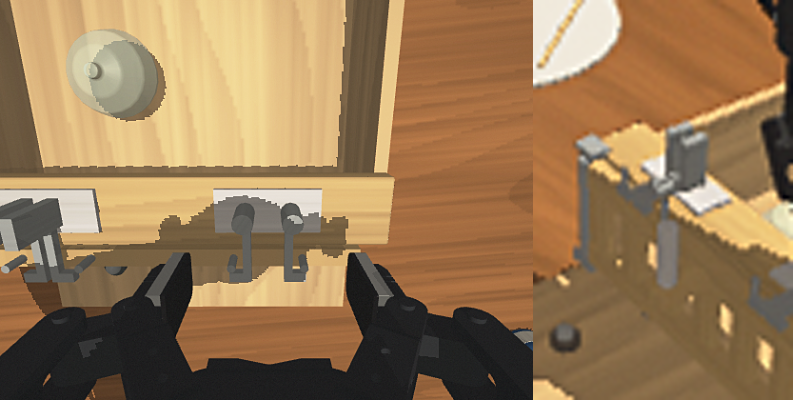

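Run:
```python
from h import *
r.gripper_to(.06,20)
r.move_linear(np.r_[cw(.03,-.08),.18],feed=.2)
r.movep(np.r_[gp(0),.18],rot(-1))
d=snap('wrist','w6')
print(r.move_linear(np.r_[gp(0),.106],feed=.08,until_force=8),r.state()['tool_pos'],r.state()['contact_force'],r.state()['t'])
r.gripper_to(.005,40); r.pause(.1)
s=r.state();print(s['gripper_width'],s['contact_force'],s['t'],s['tool_pos'])
e=snap('side','s6')
cv2.imwrite('pics/c6.png',np.hstack([cv2.resize(d['frame'][:,:,::-1],(480,360)),cv2.resize(e['frame'][150:250,240:328,::-1],(317,360),interpolation=cv2.INTER_CUBIC)]))
for th in np.arange(0,1.7,.2): print(r.inverse_kinematics(np.r_[gp(th),.106],rot(-1,PSI-th)))
```

```text
False [ 0.5817 -0.0211  0.1066] [ 0.6427 -0.4982 -0.7495] 16.0
0.015099277739264614 [-1.8251  1.5779  4.3278] 16.5667 [ 0.5815 -0.021   0.1064]
[ 0.2997  0.2798 -0.3192  0.     -0.9718  1.1791]
[ 0.3408  0.2337 -0.3839  0.     -0.9532  0.938 ]
[ 0.3946  0.1923 -0.4393  0.     -0.9392  0.6842]
[ 0.4589  0.1586 -0.4825  0.     -0.9297  0.4199]
[ 0.5295  0.1354 -0.5111 -0.     -0.9242  0.1493]
[ 0.6001  0.1253 -0.5233  0.     -0.9221 -0.1213]
[ 0.6645  0.1295 -0.5183  0.     -0.923  -0.3857]
[ 0.7171  0.1474 -0.4964  0.     -0.927  -0.6384]
[ 0.7552  0.1771 -0.459   0.     -0.9347 -0.8764]
```

View pics/c6.png

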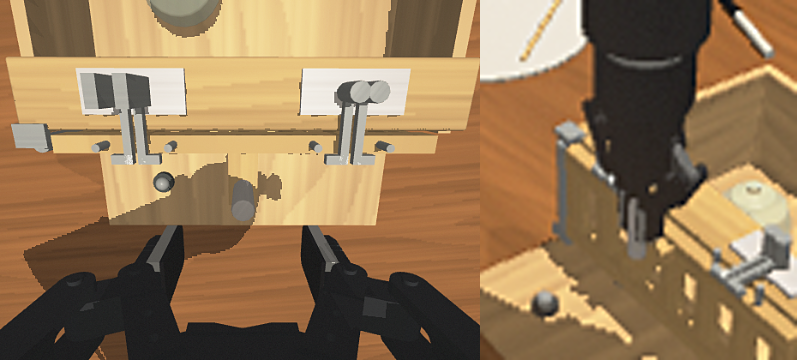

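Both catches are squeezed shut, and the post is gripped (15 mm opening). Now I'll swing the gate.

Run:
```python
from h import *
r.gripper_to(.005,50)
for th in np.arange(.1,1.01,.1):
    r.movep(np.r_[gp(th),.106],rot(-1,PSI-th)); s=r.state()
    print(round(th,2),s['t'],s['contact_force'],s['gripper_width'])
    if np.linalg.norm(s['contact_force'])>35: break
d=snap('scene','c7');e=snap('side','s7')
cv2.imwrite('pics/c7.png',np.hstack([cv2.resize(d['frame'][130:330,180:380,::-1],(400,400)),cv2.resize(e['frame'][120:320,200:400,::-1],(400,400),interpolation=cv2.INTER_CUBIC)]))
```

```text
0.1 17.0833 [ 0.0018 -1.075   4.3127] 0.014429571332387446
0.2 17.3333 [-1.3379 -1.8491  5.5242] 0.014700299437054741
0.3 17.5833 [-1.2901 -4.0641  7.114 ] 0.015037810686676544
0.4 17.8333 [-1.4839 -4.6075  7.8118] 0.014773026906951588
0.5 18.0917 [-3.3688 -5.7328  9.2442] 0.014667794942893296
0.6 18.35 [-5.2702 -4.9391 11.7514] 0.013991506144665327
0.7 18.6083 [-5.6248 -5.941  12.4527] 0.014534243320183061
0.8 18.8667 [-7.8733 -4.7676 13.8496] 0.014355636977276688
0.9 19.125 [-10.8272  -4.0992  16.4188] 0.01449919425400529
1.0 19.3833 [-10.4167  -4.4063  17.5147] 0.014895786457904483
```

View pics/c7.png

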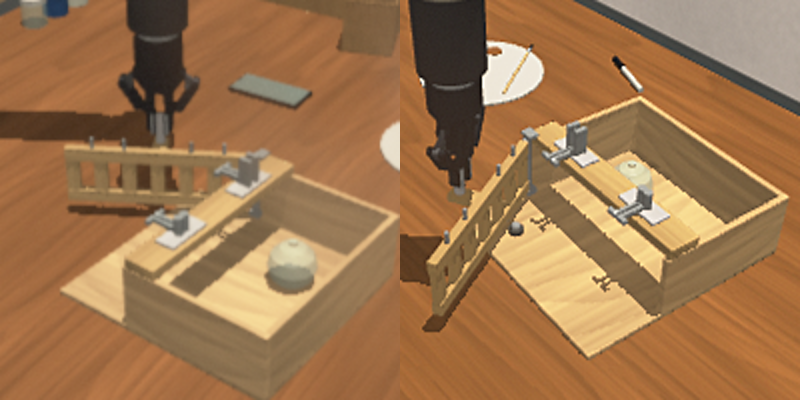

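Run:
```python
from h import *
for th in (1.1,1.2,1.3,1.4,1.5,1.58,1.64):
    r.movep(np.r_[gp(th),.106],rot(-1,PSI-th)); s=r.state()
    print(round(th,2),s['t'],s['contact_force'],s['gripper_width'])
    if np.linalg.norm(s['contact_force'])>35: break
r.pause(.3); s=r.state(); print(s['contact_force'],s['tool_pos'],s['t'])
d=snap('scene','c8');e=snap('side','s8')
cv2.imwrite('pics/c8.png',np.hstack([cv2.resize(d['frame'][130:330,180:380,::-1],(400,400)),cv2.resize(e['frame'][100:300,200:400,::-1],(400,400),interpolation=cv2.INTER_CUBIC)]))
```

```text
1.1 19.7417 [-12.2305  -4.4908  18.4143] 0.014515392727595545
1.2 20.0 [-14.2783  -3.2313  19.4692] 0.014473152936215816
1.3 20.25 [-16.7776  -1.4713  19.9822] 0.014778584155367282
1.4 20.5 [-17.4576  -0.9331  21.4888] 0.014775469167090641
1.5 20.75 [-18.5146   1.4555  21.1777] 0.014524124619307131
1.58 21.0 [-18.9553   3.022   20.7948] 0.014381541966663561
1.64 21.25 [-18.1135   3.5746  20.0616] 0.014562335045338394
[-19.8717   3.7631  19.6267] [0.4801 0.1947 0.1063] 21.55
```

View pics/c8.png

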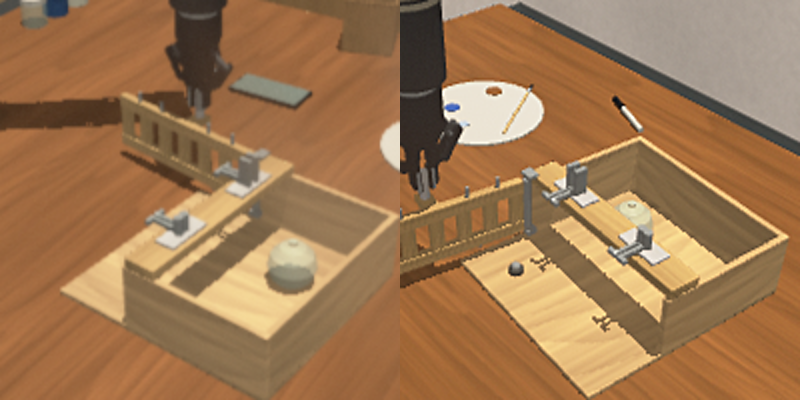

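Run:
```python
from h import *
def cloud(d):
    K=d['intrinsics'];u,v=np.meshgrid(np.arange(560),np.arange(420));z=d['depth']
    P=np.stack([(u-K[0,2])/K[0,0]*z,-(v-K[1,2])/K[1,1]*z,-z,np.ones_like(z)],-1)@d['pose'].T
    return P[z>0][:,:3]
H=cw(-.007,.158); 
for n in ('s8','c8'):
    P=cloud(load(n)); m=(P[:,2]>.118)&(P[:,2]<.131)&(P[:,0]<H[0]-.03)&(P[:,0]>.33)&(abs(P[:,1]-H[1]-.02)<.05); Q=P[m][:,:2]
    l=cv2.fitLine(Q.astype(np.float32),cv2.DIST_HUBER,0,.01,.01).ravel(); v=l[:2] if l[0]<0 else -l[:2]
    shut=np.array([np.sin(PSI),-np.cos(PSI)])
    th=np.arctan2(-(shut[0]*v[1]-shut[1]*v[0]),shut@v); print(n,len(Q),'gate angle',th,'ends',Q[:,0].min(),Q[:,0].max())
```

```text
s8 528 gate angle 1.661959174548542 ends 0.33033265385948696 0.6022390356239377
c8 325 gate angle 1.6559933856745006 ends 0.3308004825275892 0.6016607774829756
```

Run:
```python
from h import *
d=load('scene0')['frame'];c=load('c8')['frame']
for n,b in dict(globe=(305,345,245,285),jar=(115,148,283,318),bottle=(125,156,303,362),phone=(290,340,165,186)).items():
    x=d[b[2]:b[3],b[0]:b[1]].astype(int);y=c[b[2]:b[3],b[0]:b[1]].astype(int);print(n,np.abs(x-y).mean().round(2),(np.abs(x-y).max(2)>30).sum())
s=r.state();print(s['t'],s['gripper_width'],s['contact_force'])
cv2.imwrite('pics/c9.png',cv2.resize(c[:,:,::-1],(800,600)))
```

```text
globe 2.31 0
jar 2.15 0
bottle 2.19 0
phone 2.99 30
21.65 0.014257786896784932 [-18.2652   3.5721  19.2737]
```

View pics/c9.png

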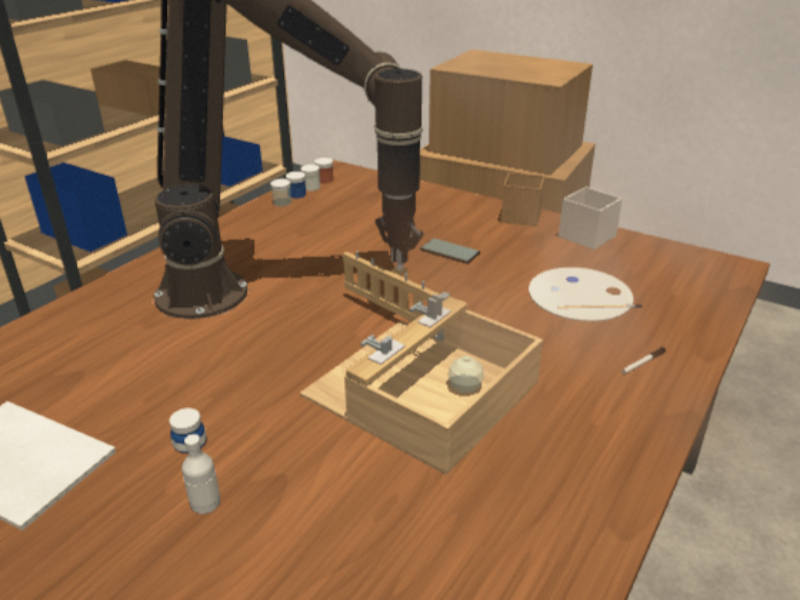

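The gate stands open in the grip, and the globe, jar, bottle and phone look unmoved. The phone patch's 30 changed pixels are probably the gripper or its shadow at the edge. Handing in.

```bash
python3 -c "
from h import *
r.sign_off()"
```

```text
the job is handed in; nothing more can be done
```

I squeezed the tall-tab catch shut, then the short-peg catch. I then swung the gate out by its post, past the click stop, and handed the job in while still holding it.

**Last checks**
- **Gate angle:** the depth data from the two fixed cameras gave 1.66 rad from both, against a target of 1.64.
- **Catches:** the gripper stopped at about 23–24 mm on each, slightly under the 26 mm expected. Pictures afterwards showed both catches squeezed in.
- **Time:** about 21.7 s of the 53 s allowed.
- **Other things:** the globe, jar and bottle showed no change in the picture comparison. The phone area had 30 changed pixels, which I put down to the gripper or its shadow beside it without checking further.

**What disagreed**
- **Finger length:** the real finger ends sat about 33 mm above the reported TCP. My first squeeze on the tall catch closed in the air above the tabs and touched nothing. I measured the offset with the cameras and corrected for it.
- **Holding force:** the arm holds the post with about 27 N of steady strain at the wrist, well above the spring's 2.5 N. That probably comes from a small mismatch in the swing arc. I left it, because it is well under the limits.

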